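# Set the recipe tablet up on its kickstand

## Task

The recipe tablet is lying on its screen. Swing the kickstand on its back fully open, then pick the tablet up and stand it gently on the grip mat, leaning back on the open kickstand, square with the mat and with its screen facing the near side of the counter, where the robot stands; the bottom edge and the kickstand's foot must both be on the mat. Leave the other things on the counter where they are.

Things in the scene. Friction and masses are not known exactly. Their poses are not given: they have to be found in the camera images.
- tablet: Tablet in a red case with black corners, 0.54 kg, at first lying screen down. Case 150 (x) x 215 (y) x 22 mm (z). Origin: centre of the screen face, under it as it lies; z out of the back (up as it lies), -x to its top with the handle, +x to its bottom edge. Standing on the fully open kickstand it leans back about 0.33 rad from upright, +x pointing down and forward.
- kickstand (a joint): Angle of the yellow kickstand in rad: 0 folded flat on the back, 0.75 fully open at its stop. It starts folded or a little ajar (up to 0.15). Stiff hinge (about 0.06 N m): it stays where it is left; the tablet's weight on it pushes it towards the stop.
- kickstand_foot (a point): Centre of the black rubber foot at the kickstand's free end; the foot is a block 12 x 50 (along the tablet's y) x 12 mm, standing clear above the back on all sides, so that it can be gripped across its 50 mm. The leg behind it is a yellow plate 46 mm wide, 6 mm thick. Folded, the foot lies near the tablet's bottom edge, its underside about on the back face.
- tablet_hinge (a point): Middle of the kickstand's hinge axis, at tablet (-15, 0, 28.5) mm; the axis runs along the tablet's y. The foot's centre is 82 mm from it; opening lifts the foot away from the back and towards the tablet's top.
- tablet_handle (a point): Middle of the black carrying handle, a straight round bar 14 mm in diameter and 100 mm long along the tablet's y, at tablet (-120, 0, 14) mm: 45 mm beyond the top edge of the case, with an open gap of 38 mm between bar and case. Gripped lightly (10 N) it turns between the fingers; gripped hard (45 N) it keeps its angle.
- tablet_bottom (a point): Middle of the rear edge of the tablet's bottom, at tablet (75, 0, 22) mm: the edge on which it stands when it leans back on the kickstand.
- mat: Grey-green rubber grip mat, fixed on the counter, 200 (x) x 270 (y) x 3 mm. Origin: centre of its underside. Its +x points away from the robot's side of the counter, y runs along its long edges. It starts empty.
- mat_front (a point): Middle of the mat's long edge on the robot's side, at mat (-100, 0, 3) mm.
- salt: Salt shaker, 40 mm diameter, 80 mm high, origin under its centre. Leave alone.
- pepper: Pepper shaker, 40 mm diameter, 80 mm high, origin under its centre. Leave alone.
- mug: Blue mug, 80 mm diameter, 95 mm high, origin under its centre. Leave alone.
- sweets: Wooden bowl of wrapped chocolates, 136 mm diameter, 67 mm high, origin under its centre. Leave alone.
- honey: Honey jar, 62 mm diameter, 115 mm high, origin under its centre. Leave alone.
- oil: Green oil bottle, 60 mm diameter, 200 mm high, origin under its centre. Leave alone.

How it is judged:
By the outcome, as a careful person would: the job done as asked, in the order asked, and still so for the second after the job is handed in, with the robot touching nothing.
It also fails if it takes over 64 s, if anything falls off the work surface, if the arm or the gripper's body presses on something with over 40 N, if the wrist force passes 120 N, or if a joint passes its speed limit or range.

## Robot

A 7-joint arm with a two-finger parallel gripper is mounted at the origin on the work surface. World frame = base frame: x ahead of the robot, y to its left, z up, the work surface at z = 0. Lengths are in mm, angles in rad, forces in N, time in s.
With the tool pointing down it reaches from about 400 to 900 mm from the base axis. Payload 5.5 kg.
Tool frame: the origin (TCP) lies at the very end of the fingers, on their centre line; the grasp point (between the pads) lies robot.pinch_z behind it (robot.pinch_z is the distance from the TCP to the grasp point, in mm); z points along the fingers, y is the direction in which the jaws open and shut (so a half turn about z gives the same grasp; the last joint's range is limited). The gripper opens to 85 mm and grips with 20 to 120 N. Pads are 22 mm wide; open, the fingers measure 114 mm over their backs; the gripper's body (76 mm by 85 mm) begins 54 mm behind the grasp point. The pads swing forward as they close: fully open they stand 13 mm farther back than shut.
Start: joints at [-0.9, 0.501, -0.427, 1.55, 0.221, 1.138, -0.21], TCP at [257.747, 596.713, 231.31] pointing down, gripper open.
Joint ranges: [-2.88, 2.88], [-0.31, 2.03], [-1.54, 1.56], [0.2, 2.42], [-1.41, 4.55], [0.19, 2.02], [-2.57, 2.57]. Speed limits (rad/s): [2.57, 2.57, 3.14, 3.14, 3.14, 3.14, 3.14].

## Interface

Orientations are given as a rotation vector (axis times angle).
In Python, from bench import robot, eyes, order gives the robot as it stands.
- The arm moves only by the tool move_arm, never from a script. Its argument "plan" is one flat list of numbers, 7 for each row, row after row: the turn, a rotation vector about the world's x, y, z in rad, then the shift along the world's x, y, z in cm, then the closure, from 0 (fully open) to 1 (shut). A call has exactly 10 rows; each row is the pose to reach, as a shift and turn from the pose measured when the call began; what a row does not reach only later rows make up. A row lasts 1/8 s, in which the tool goes at most 62.5 mm and 10.7 degrees, less where a joint would pass 70% of its speed; a pose out of reach is approached as far as the arm can. A call with a gripper value outside its range is refused whole. The fingers move at their own pace and stop on an object; "grip_force" is the grip in N (left out, the last holds). Time passes only in rows, so rows that repeat a pose let the fingers close, or fill a call up. It gives the time, the measured TCP pose, the force and the opening at its end, in the units of the state.
- robot.observe(): the state, without advancing time (a new reading comes with each control period).
- eyes.read_camera(name): name is "scene" or "top" or "wrist"; returns a dict with "img" (420x560x3 uint8, blue, green, red), "z_map" (420x560 float32, mm along the optical axis (not along the pixel's ray), 0 where there is no reading), "camera_matrix" (3x3 intrinsics, pixels), "k1" (the pictures are not rectified: a ray, as slopes to the right and down, at radius r is drawn at 1 + k1 r^2 times it, then the intrinsics apply), "position" and "rotation" of the camera in the world. Camera axes: x right, y down, z forward; pixel columns grow to the right and rows downward; lengths in mm; the calibration is good to about 2 mm. A picture is of the moment at which its call begins.
- order.sign_off(): hands the job in, once; it reports no verdict.
Trained networks look in the newest picture that a camera, given by its name, has taken for a name from the list of things; names that differ only in an ending like _2 or _b are one class to them, and where a whole thing is asked for, a point or a joint stands for the part that bears it (a point fixed in the world has none). Each returns a list of dicts, best first, with "p" (0 to 1); they miss things now and then, are a little off and sometimes report something else, mostly with a low value. They report only what shows in the picture. A call takes as long as a camera call.
- eyes.recognise(thing, camera): "at" ([column, row] in pixels, amid what is visible of it).
- eyes.outline_of(thing, camera): "region" (420x560 bool, what is visible of it) and "at" ([column, row] in pixels, amid what is visible of it).
- eyes.landmark_of(thing, camera): "at" ([column, row] in pixels: a listed point, or the origin of a listed thing).
The state is a dict: "t": time; "joint_positions": joint angles; "joint_velocities": joint speeds; "tau": joint torques, N m; "ee_pos": TCP position; "tool_rot": TCP orientation; "contact_force": force on the tool from outside, world axes, zero at the start; "torque": the same for the moment, N m; "finger_gap": finger opening in mm.
Only numpy, scipy, OpenCV 4.12 (cv2) and the standard library are available. Lean on these libraries where they do the work, as an engineer would, in place of code of your own. Each camera call takes 0.05 s, during which the arm holds its last target. There are 200 camera calls.

## Working session

There is one attempt and no reset: what is moved stays moved. The work goes in short steps, Python scripts to look and compute and a tool call to move; the robot and the scene stay as the last step left them, time stands still between calls to the robot, and variables do not carry over. Pictures are saved under pics/ and viewed, about 8 in all and at most 12, crops included, and the job is handed in when it is done.

Besides the shell and the picture viewer there is one more tool, called after ">>>" by a JSON object that holds its "name" and its "arguments". move_arm: Moves the arm, as the interface text tells. Its arguments: {"type":"object","properties":{"plan":{"type":"array"},"grip_force":{"type":"number"}},"required":["plan"]}

```bash
mkdir -p pics; ls
cat > h.py <<'E'
import numpy as np, cv2
from scipy.spatial.transform import Rotation as R
from bench import robot, eyes, order
def ray(c,px):
    K=np.array(c["camera_matrix"]);d=np.array([c["k1"],0,0,0,0.])
    u=cv2.undistortPoints(np.array(px,float).reshape(-1,1,2),K,d).reshape(-1,2)
    return np.c_[u,np.ones(len(u))]
def rot(c):
    r=np.array(c["rotation"]); return r if r.shape==(3,3) else R.from_rotvec(r).as_matrix()
def world(c,px):
    px=np.atleast_2d(px); i=np.round(px).astype(int)
    z=c["z_map"][i[:,1].clip(0,419),i[:,0].clip(0,559)]
    return (ray(c,px)*z[:,None])@rot(c).T+np.array(c["position"])
def plane(c,px,h):
    d=ray(c,np.atleast_2d(px))@rot(c).T;p=np.array(c["position"])
    return p+d*((h-p[2])/d[:,2])[:,None]
def cloud(c,mask):
    v,u=np.nonzero(mask&(c["z_map"]>0)); return world(c,np.c_[u,v])
E
python3 - <<'E'
from h import *
print(robot.pinch_z, robot.observe())
ims=[]
for cam in ["top","scene"]:
    c=eyes.read_camera(cam);ims.append(c["img"]);print(cam,c["position"],c["k1"])
    for n in ["tablet","kickstand","mat","salt","pepper","mug","sweets","honey","oil"]:
        o=eyes.outline_of(n,cam)
        if o:
            P=cloud(c,o[0]["region"]);print(n,round(o[0]["p"],2),np.round(o[0]["at"]),o[0]["region"].sum(),np.round(np.percentile(P,[2,50,98],axis=0)).tolist() if len(P) else 0)
        else: print(n,None)
        if n in("tablet","mat") and o:
            m=P[P[:,2]>P[:,2].max()*0-5]; print("  rect",cv2.minAreaRect(P[:,:2].astype(np.float32)))
    for n in ["kickstand_foot","tablet_hinge","tablet_handle","tablet_bottom","mat_front","tablet","mat"]:
        o=eyes.landmark_of(n,cam)
        for q in o[:2]: print(n,round(q["p"],2),np.round(q["at"],1),np.round(world(c,q["at"]),1).tolist())
    cv2.imwrite(f"pics/{cam}0.png",c["img"])
E
```

```text
pics
18.700000000000003 {'t': 0.0, 'joint_positions': array([-0.89979511,  0.50184561, -0.42679885,  1.55143121,  0.22075688,
        1.13827603, -0.21034405]), 'joint_velocities': array([ 0.0003058 , -0.00068984, -0.00020093,  0.00047622, -0.00059582,
        0.0023407 , -0.00083203]), 'tau': array([ 3.78909363e-04, -5.69530392e+01, -5.81622541e+00, -2.80950737e+01,
        1.06387524e-02,  1.17293760e-02,  1.16774153e-06]), 'ee_pos': array([257.53829075, 596.06489631, 230.26921975]), 'tool_rot': array([-6.36048582e-01, -3.07602078e+00,  2.90196926e-03]), 'contact_force': array([-0.02982171, -0.50072465,  0.21710692]), 'torque': array([-0.00067021,  0.00524913,  0.00051927]), 'finger_gap': 85.47397105537509}
top [ 427.15854444    1.63447907 1456.63502387] -0.18092862022256992
tablet 0.89 [217. 224.] 4235 [[446.0, 101.0, 14.0], [558.0, 203.0, 23.0], [644.0, 308.0, 41.0]]
  rect ((541.2425537109375, 214.4891357421875), (221.9267120361328, 203.0711669921875), 74.9068603515625)
kickstand 0.89 [217. 214.] 526 [[549.0, 171.0, 25.0], [592.0, 198.0, 36.0], [632.0, 227.0, 46.0]]
mat 0.44 [14
[... 1933 characters left out ...]
 [103. 302.] 2435 [[345.0, -542.0, 3.0], [399.0, -482.0, 39.0], [465.0, -421.0, 63.0]]
honey 0.62 [340. 260.] 350 [[782.0, -51.0, -1.0], [803.0, -42.0, 68.0], [818.0, 19.0, 83.0]]
oil 0.69 [104. 304.] 2468 [[343.0, -541.0, 2.0], [398.0, -482.0, 39.0], [465.0, -420.0, 63.0]]
kickstand_foot 0.85 [334.2 175.1] [[635.4, 189.3, 32.5]]
tablet_hinge 0.74 [313.7 155.9] [[543.9, 218.5, 22.9]]
tablet_handle 0.78 [292.3 140.8] [[454.5, 231.9, 16.4]]
tablet_bottom 0.81 [339.  180.3] [[938.9, -524.7, 1077.8]]
mat_front 0.79 [209.4 243. ] [[481.1, -191.2, 8.3]]
mat_front 0.48 [316.2 167.7] [[580.0, 176.3, 37.4]]
tablet 0.93 [319.3 166.6] [[582.6, 190.0, 30.4]]
mat 0.61 [238.2 258.9] [[571.9, -179.2, 3.8]]
```

Run:
```python
from h import *
a=cv2.imread("pics/top0.png");b=cv2.imread("pics/scene0.png")
cv2.imwrite("pics/both0.png",np.vstack([cv2.resize(a[100:330,80:500],(735,402))[:, :], cv2.resize(b[40:340,60:480],(735,525))])[:,:][: ,:] if 0 else np.hstack([cv2.resize(a[120:300,120:420],(0,0),fx=1.33,fy=1.33),cv2.resize(b[60:300,140:400],(400,239*1))]) if 0 else a)
# tablet red mask fit from top
c=eyes.read_camera("top");hsv=cv2.cvtColor(c["img"],cv2.COLOR_BGR2HSV)
o=eyes.outline_of("tablet","top")[0]["region"]
P=cloud(c,o);P=P[(P[:,2]>12)]
print(cv2.minAreaRect(P[(P[:,2]<60)][:,:2].astype(np.float32)))
v,u=np.nonzero(o); Q=plane(c,np.c_[u,v],22)[:,:2].astype(np.float32); r=cv2.minAreaRect(Q);print("plane22",r)
# mat: colour region
x=c["img"]; 
m=(eyes.outline_of("mat","top"))
for q in m: print(q["p"],q["at"],q["region"].sum())
# mat from colour seeds
s=x[221,354].astype(int);mk=(np.abs(x.astype(int)-s).max(2)<22).astype(np.uint8)
n,l,st,ce=cv2.connectedComponentsWithStats(mk);lab=l[221,354];print(s,st[lab])
v,u=np.nonzero(l==lab);Q=plane(c,np.c_[u,v],3)[:,:2].astype(np.float32);print("mat",cv2.minAreaRect(Q))
c2=eyes.read_camera("scene");s2=eyes.outline_of("mat","scene")[0]["region"]
v,u=np.nonzero(s2);print("mat scene",cv2.minAreaRect(plane(c2,np.c_[u,v],3)[:,:2].astype(np.float32)))
for n,h in [("kickstand_foot",36),("tablet_hinge",30),("tablet_handle",14),("tablet_bottom",22),("mat_front",3)]:
    for cam,cc in (("top",c),("scene",c2)):
        for q in eyes.landmark_of(n,cam)[:2]: print(n,cam,round(q["p"],2),plane(cc,q["at"],h).round(1))
```

```text
((540.7537841796875, 211.78860473632812), (216.15371704101562, 202.8724822998047), 75.18045043945312)
plane22 ((539.802001953125, 210.51657104492188), (214.78335571289062, 202.96417236328125), 75.5978775024414)
0.63 [351.6, 218.3] 6473
0.49 [217.7, 224.6] 4239
[103 123 108] [ 306  188   92   71 5929]
mat ((573.6373291015625, -186.7426300048828), (264.27154541015625, 193.30751037597656), 88.39495849609375)
mat scene ((577.1549072265625, -190.35935974121094), (269.5889587402344, 198.30105590820312), 87.77485656738281)
kickstand_foot top 0.58 [[630.8 184.6  36. ]]
kickstand_foot scene 0.63 [[635.3 192.3  36. ]]
tablet_hinge top 0.71 [[556.9 209.1  30. ]]
tablet_hinge top 0.54 [[678.8 408.8  30. ]]
tablet_hinge scene 0.82 [[539.5 210.   30. ]]
tablet_handle top 0.74 [[796.7 -28.6  14. ]]
tablet_handle top 0.65 [[449.2 239.4  14. ]]
tablet_bottom top 0.62 [[676.6 403.7  22. ]]
tablet_bottom top 0.58 [[635.6 190.8  22. ]]
tablet_bottom scene 0.57 [[644.4 177.1  22. ]]
mat_front top 0.74 [[ 474.4 -181.3    3. ]]
mat_front scene 0.88 [[ 489.1 -190.2    3. ]]
mat_front scene 0.18 [[626.6 217.6   3. ]]
```

View pics/top0.png

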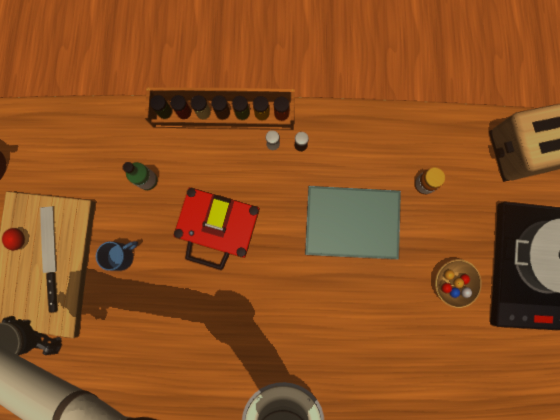

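The top view shows the tablet at about (217,222) with its handle towards the robot (207,258), and the yellow leg with its foot at (221,201). The mat is at (353,222). The oil bottle (140,177), mug (114,255), salt and pepper (272,138; 301,141) are clear of the path.

Tablet origin is about (566, 204), yaw −0.255. The mat centre is about (575, −188), yaw about −0.035.

I'll move above the foot, with the jaws along tablet y.

>>> {"name": "move_arm", "arguments": {"plan": [0,0,0.154,37.3,-40.8,-5,0,0,0,0.154,37.3,-40.8,-5,0,0,0,0.154,37.3,-40.8,-5,0,0,0,0.154,37.3,-40.8,-5,0,0,0,0.154,37.3,-40.8,-5,0,0,0,0.154,37.3,-40.8,-5,0,0,0,0.154,37.3,-40.8,-5,0,0,0,0.154,37.3,-40.8,-5,0,0,0,0.154,37.3,-40.8,-5,0,0,0,0.154,37.3,-40.8,-5,0], "grip_force": 20}}

```text
t: 3.7
ee_pos: [634.2, 181.2, 180.3]
tool_rot: [0.413, 3.113, -0.006]
contact_force: [-1.5, 0.4, 0.0]
finger_gap: 85.7
```

```bash
cat >> h.py <<'E'
def st():
    s=robot.observe();print("t",round(s["t"],2),"tcp",np.round(s["ee_pos"],1),"F",np.round(s["contact_force"],1),"gap",round(s["finger_gap"],1),"\n",R.from_rotvec(s["tool_rot"]).as_matrix().round(3).tolist(),"q",np.round(s["joint_positions"],2));return s
E
python3 - <<'E'
from h import *
st()
c=eyes.read_camera("wrist");cv2.imwrite("pics/w1.png",c["img"]);print(np.round(c["position"]),c["k1"])
for n in ["kickstand_foot","tablet_hinge","tablet_handle","tablet_bottom"]:
    for q in eyes.landmark_of(n,"wrist")[:1]: print(n,round(q["p"],2),np.round(q["at"]),world(c,q["at"]).round(1))
o=eyes.outline_of("tablet","wrist")
if o:
    r=o[0]["region"];P=cloud(c,r);print(r.sum(),np.percentile(P,[2,50,98],axis=0).round(1).tolist())
hsv=cv2.cvtColor(c["img"],cv2.COLOR_BGR2HSV)
y=cloud(c,(hsv[...,0]>20)&(hsv[...,0]<38)&(hsv[...,1]>150)&(hsv[...,2]>80)); y=y[(y[:,2]>20)&(y[:,2]<80)]
if len(y): print("yellow",len(y),cv2.minAreaRect(y[:,:2].astype(np.float32)),np.linalg.lstsq(np.c_[y[:,:2],np.ones(len(y))],y[:,2],rcond=None)[0])
E
```

```text
t 3.7 tcp [634.2 181.2 180.3] F [-1.5  0.4  0. ] gap 85.7 
 [[-0.965, 0.261, 0.001], [0.261, 0.965, -0.004], [-0.002, -0.003, -1.0]] q [-0.11  0.55 -0.3   1.57  0.19  1.05  0.85]
[564. 202. 322.] -0.06650909002833742
kickstand_foot 0.59 [284. 189.] [[625.7 186.1  41.4]]
tablet_hinge 0.63 [289.  92.] [[550.5 210.8  31.3]]
tablet_bottom 0.66 [286. 194.] [[630.3 186.8  43.4]]
43682 [[479.9, 103.9, 19.2], [558.5, 206.5, 21.4], [643.5, 309.6, 38.8]]
yellow 4823 ((588.639892578125, 199.45484924316406), (45.73697280883789, 73.27583312988281), 74.98434448242188) [  0.10540882  -0.02755524 -21.64400214]
```

View pics/w1.png

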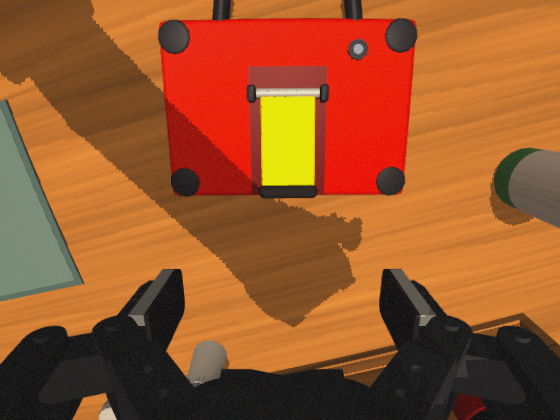

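The wrist view shows the tablet square below. The kickstand leg is at (288,140), the foot at (288,191) and the hinge at (288,92). The leg slope is 0.109, so it is ajar by 0.11 rad, with the foot at about (629, 189, 37). Tool y is already along the tablet's y, so I'll descend.

>>> {"name": "move_arm", "arguments": {"plan": [0,0,0,-0.5,0.7,-4,0,0,0,0,-0.5,0.7,-8,0,0,0,0,-0.5,0.7,-11,0,0,0,0,-0.5,0.7,-13.5,0,0,0,0,-0.5,0.7,-15,0,0,0,0,-0.5,0.7,-15.7,0,0,0,0,-0.5,0.7,-15.7,0,0,0,0,-0.5,0.7,-15.7,0,0,0,0,-0.5,0.7,-15.7,0,0,0,0,-0.5,0.7,-15.7,0], "grip_force": 20}}

```text
t: 5.25
ee_pos: [625.2, 197.9, 25.2]
tool_rot: [0.393, 3.116, 0.002]
contact_force: [-0.2, -0.5, 0.3]
finger_gap: 85.3
```

Run:
```python
from h import *
st()
c=eyes.read_camera("wrist");cv2.imwrite("pics/w2.png",c["img"])
```

```text
t 5.25 tcp [625.2 197.9  25.2] F [-0.2 -0.5  0.3] gap 85.3 
 [[-0.969, 0.248, 0.001], [0.248, 0.969, 0.001], [-0.001, 0.001, -1.0]] q [-0.16  0.74 -0.27  1.66  0.25  0.78  0.78]
```

View pics/w2.png

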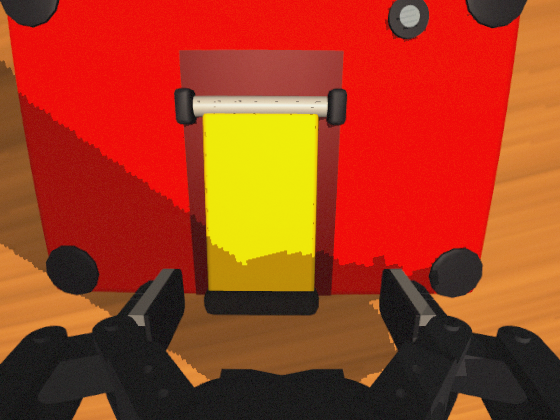

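The foot is centred at column 262 and the fingers at about 283, so I need to shift about 9 mm in −y and a few mm forward, then close.

>>> {"name": "move_arm", "arguments": {"plan": [0,0,0,0.4,-0.9,0,0,0,0,0,0.4,-0.9,-0.2,0,0,0,0,0.4,-0.9,-0.2,0,0,0,0,0.4,-0.9,-0.2,0,0,0,0,0.4,-0.9,-0.2,1,0,0,0,0.4,-0.9,-0.2,1,0,0,0,0.4,-0.9,-0.2,1,0,0,0,0.4,-0.9,-0.2,1,0,0,0,0.4,-0.9,-0.2,1,0,0,0,0.4,-0.9,-0.2,1], "grip_force": 20}}

```text
t: 6.55
ee_pos: [629.1, 188.9, 23.1]
tool_rot: [0.393, 3.116, 0.002]
contact_force: [0.4, 0.2, 0.4]
finger_gap: 49.3
```

Run:
```python
from h import *
s=st()
u=np.array([.967,-.255,0]);ax=np.array([-.255,-.967,0])  # opening axis = -tablet y
H=np.array([550.6,209.4,28.5]);p=s["ee_pos"]
ax/=np.linalg.norm(ax)
for a in np.linspace(.07,.70,10):
    r=R.from_rotvec(ax*a); q=H+r.apply(p-H)-p
    print((ax*a).round(3),(q/10).round(2))
```

```text
t 6.55 tcp [629.1 188.9  23.1] F [0.4 0.2 0.4] gap 49.3 
 [[-0.969, 0.248, 0.001], [0.248, 0.969, 0.001], [-0.0, 0.001, -1.0]] q [-0.14  0.74 -0.27  1.66  0.25  0.78  0.8 ]
[-0.018 -0.068  0.   ] [ 0.02 -0.    0.57]
[-0.036 -0.135  0.   ] [-0.    0.    1.14]
[-0.054 -0.203  0.   ] [-0.06  0.02  1.7 ]
[-0.071 -0.271  0.   ] [-0.16  0.04  2.26]
[-0.089 -0.338  0.   ] [-0.3   0.08  2.81]
[-0.107 -0.406  0.   ] [-0.47  0.12  3.35]
[-0.125 -0.474  0.   ] [-0.68  0.18  3.88]
[-0.143 -0.541  0.   ] [-0.92  0.24  4.39]
[-0.161 -0.609  0.   ] [-1.2   0.32  4.88]
[-0.178 -0.677  0.   ] [-1.51  0.4   5.35]
```

>>> {"name": "move_arm", "arguments": {"plan": [-0.018,-0.068,0,0.02,0,0.57,1,-0.036,-0.135,0,0,0,1.14,1,-0.054,-0.203,0,-0.06,0.02,1.7,1,-0.071,-0.271,0,-0.16,0.04,2.26,1,-0.089,-0.338,0,-0.3,0.08,2.81,1,-0.107,-0.406,0,-0.47,0.12,3.35,1,-0.125,-0.474,0,-0.68,0.18,3.88,1,-0.143,-0.541,0,-0.92,0.24,4.39,1,-0.161,-0.609,0,-1.2,0.32,4.88,1,-0.163,-0.618,0,-1.24,0.33,4.94,1], "grip_force": 20}}

```text
t: 7.8
ee_pos: [616.5, 192.4, 72.9]
tool_rot: [0.313, 2.484, -0.108]
contact_force: [-0.3, -3.5, 0.2]
finger_gap: 49.3
```

Run:
```python
from h import *
st()
c=eyes.read_camera("wrist");cv2.imwrite("pics/w3.png",c["img"])
hsv=cv2.cvtColor(c["img"],cv2.COLOR_BGR2HSV)
y=cloud(c,(hsv[...,0]>20)&(hsv[...,0]<38)&(hsv[...,1]>150)&(hsv[...,2]>60))
y=y[(y[:,2]>20)&(y[:,2]<120)];print(len(y))
co=np.linalg.lstsq(np.c_[y[:,:2],np.ones(len(y))],y[:,2],rcond=None)[0];print(co,np.arctan(np.hypot(*co[:2])))
t=eyes.outline_of("tablet","wrist")
red=cloud(c,((hsv[...,0]<8)|(hsv[...,0]>172))&(hsv[...,1]>150));red=red[(red[:,2]>5)&(red[:,2]<50)]
print("red",len(red),red.mean(0),np.linalg.lstsq(np.c_[red[:,:2],np.ones(len(red))],red[:,2],rcond=None)[0])
st()
```

```text
t 7.8 tcp [616.5 192.4  72.9] F [-0.3 -3.5  0.2] gap 49.3 
 [[-0.777, 0.249, 0.579], [0.198, 0.969, -0.151], [-0.598, -0.003, -0.801]] q [-1.04  0.61  0.53  2.14  1.36  0.2  -0.64]
21000
[  0.17361217  -0.12818593 -18.61612775] 0.21254772730359986
red 79607 [556.19541902 208.73055222  21.25406671] [-2.61343561e-03  1.18823723e-03  2.24596262e+01]
t 7.9 tcp [616.3 192.8  72.6] F [ 0.9 -0.8  1.2] gap 49.2 
 [[-0.778, 0.247, 0.578], [0.196, 0.969, -0.151], [-0.597, -0.004, -0.802]] q [-1.04  0.61  0.53  2.14  1.35  0.2  -0.64]
```

Run:
```python
from h import *
c=eyes.read_camera("wrist")
b=c["img"].astype(int);m=(b[...,2]>90)&(b[...,1]>80)&(b[...,0]<40)&(np.abs(b[...,2]-b[...,1])<60)
v,u=np.nonzero(m);print(len(v),u.min(),u.max(),v.min(),v.max())
y=cloud(c,m);t=np.array([[.967,-.255],[.255,.967]]);q=(y[:,:2]-[550.6,209.4])@t.T
for x in range(-10,90,8):
    k=(abs(q[:,0]-x)<4)&(abs(q[:,1])<20)
    if k.sum()>5: print(x,k.sum(),np.median(y[k,2]).round(1), np.degrees(np.arctan2(np.median(y[k,2])-28.5,x)).round(1))
```

```text
22281 64 559 97 389
-2 972 33.3 112.4
6 3032 38.0 57.8
14 2878 45.4 50.3
22 2763 52.6 47.6
30 2694 59.9 46.3
38 2554 67.2 45.5
46 2429 74.5 45.0
54 1091 80.0 43.6
```

View pics/w3.png

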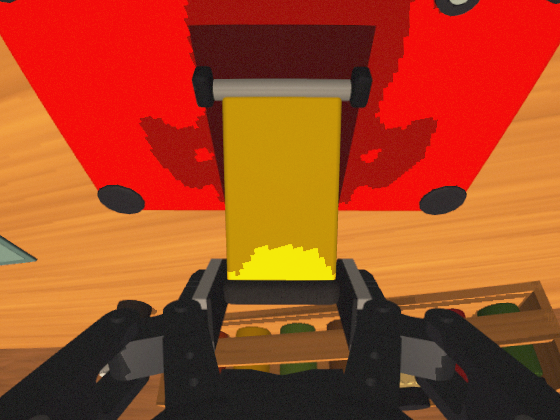

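The wrist view shows the leg well up, with the foot held at (283,292). The slope along the leg is 0.9125, so about 0.74 rad. I'll nudge it 3 mm against the stop, then release and back off along the tool axis.

>>> {"name": "move_arm", "arguments": {"plan": [0,0,0,-0.1,0.03,0.1,1,0,0,0,-0.2,0.05,0.2,1,0,0,0,-0.25,0.06,0.25,1,0,0,0,-0.2,0.05,0.2,0,0,0,0,-0.2,0.05,0.2,0,0,0,0,-0.2,0.05,0.2,0,0,0,0,-1.4,0.4,2,0,0,0,0,-3.5,0.9,5,0,0,0,0,-5.5,1.4,8,0,0,0,0,-7,1.8,10,0], "grip_force": 20}}

```text
t: 9.2
ee_pos: [545.9, 211.1, 173.9]
tool_rot: [0.311, 2.486, -0.107]
contact_force: [-0.4, 0.3, -0.1]
finger_gap: 85.0
```

Run:
```python
from h import *
st()
c=eyes.read_camera("wrist");cv2.imwrite("pics/w4.png",c["img"])
b=c["img"].astype(int);m=(b[...,2]>90)&(b[...,1]>80)&(b[...,0]<40)&(np.abs(b[...,2]-b[...,1])<60)
y=cloud(c,m);t=np.array([[.967,-.255],[.255,.967]]);q=(y[:,:2]-[550.6,209.4])@t.T
k=(q[:,0]>8)&(q[:,0]<50)&(abs(q[:,1])<20);print(k.sum(), np.arctan(np.polyfit(q[k,0],y[k,2],1)))
c=eyes.read_camera("top");o=eyes.outline_of("tablet","top")[0]["region"];hsv=cv2.cvtColor(c["img"],cv2.COLOR_BGR2HSV)
v,u=np.nonzero(((hsv[...,0]<8)|(hsv[...,0]>172))&(hsv[...,1]>150)&o);print(cv2.minAreaRect(plane(c,np.c_[u,v],22)[:,:2].astype(np.float32)))
st()
```

```text
t 9.2 tcp [545.9 211.1 173.9] F [-0.4  0.3 -0.1] gap 85.0 
 [[-0.778, 0.247, 0.577], [0.197, 0.969, -0.15], [-0.597, -0.003, -0.803]] q [-1.03  0.29  0.35  2.21  1.03  0.49 -0.28]
4044 [0.73616535 1.54108706]
((563.5789794921875, 205.81808471679688), (212.61952209472656, 150.42977905273438), 75.35462951660156)
t 9.35 tcp [546.5 211.7 173.6] F [0.2 0.2 0. ] gap 85.4 
 [[-0.778, 0.247, 0.578], [0.197, 0.969, -0.148], [-0.597, -0.001, -0.802]] q [-1.03  0.29  0.35  2.21  1.03  0.49 -0.28]
```

Kickstand open, 0.736 measured against the 0.75 stop. Next I'll reorient above the handle with the jaws along tablet x.

Run:
```python
from h import *
s=robot.observe();u=np.array([.9675,-.253,0]);v=np.array([.253,.9675,0])
T=np.c_[-v,-u,[0,0,-1]];print((R.from_matrix(T)*R.from_rotvec(s["tool_rot"]).inv()).as_rotvec().round(3), (np.array([448.4,236,120])-s["ee_pos"]).round(1))
```

```text
[-0.359  0.61   1.505] [-98.1  24.3 -53.6]
```

>>> {"name": "move_arm", "arguments": {"plan": [-0.359,0.61,1.505,-9.8,2.4,0,0.5,-0.359,0.61,1.505,-9.8,2.4,0,0.5,-0.359,0.61,1.505,-9.8,2.4,-2,0.5,-0.359,0.61,1.505,-9.8,2.4,-4,0.5,-0.359,0.61,1.505,-9.8,2.4,-5,0.5,-0.359,0.61,1.505,-9.8,2.4,-5,0.5,-0.359,0.61,1.505,-9.8,2.4,-5,0.5,-0.359,0.61,1.505,-9.8,2.4,-5,0.5,-0.359,0.61,1.505,-9.8,2.4,-5,0.5,-0.359,0.61,1.505,-9.8,2.4,-5,0.5], "grip_force": 20}}

```text
t: 10.6
ee_pos: [449.0, 234.1, 122.3]
tool_rot: [-1.9, 2.497, -0.002]
contact_force: [0.6, 0.1, -0.8]
finger_gap: 43.0
```

Run:
```python
from h import *
import time
st()
eyes.read_camera("top");eyes.read_camera("top")
c=eyes.read_camera("wrist");cv2.imwrite("pics/w5.png",c["img"]);print(np.round(c["position"]))
for n in ["tablet_handle","tablet_hinge"]:
    for q in eyes.landmark_of(n,"wrist")[:2]: print(n,round(q["p"],2),np.round(q["at"]),world(c,q["at"]).round(1),plane(c,q["at"],14).round(1))
st()
```

```text
t 10.6 tcp [449.  234.1 122.3] F [ 0.6  0.1 -0.8] gap 43.0 
 [[-0.267, -0.964, 0.004], [-0.964, 0.267, 0.001], [-0.002, -0.003, -1.0]] q [-0.32  0.37 -0.26  2.01  0.13  0.77  2.22]
[430. 166. 264.]
tablet_handle 0.85 [289. 208.] [[445.4 235.5  19.5]] [[445.7 237.   14. ]]
tablet_hinge 0.92 [148. 213.] [[545.4 208.1  29.7]] [[553.2 211.   14. ]]
t 10.85 tcp [447.9 234.9 122.4] F [ 0.7 -0.6 -0.5] gap 42.9 
 [[-0.273, -0.962, 0.007], [-0.962, 0.273, 0.002], [-0.004, -0.006, -1.0]] q [-0.32  0.37 -0.26  2.01  0.13  0.77  2.21]
```

View pics/w5.png

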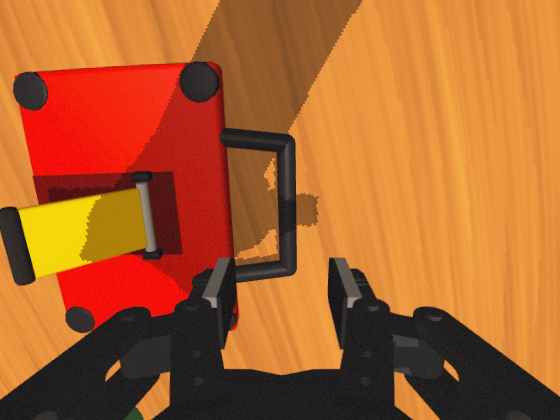

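The wrist view shows the bar at column 288, rows 140–270. It is aligned within about 1.5° and the fingers will straddle it. However, joint 7 is at 2.2, near its limit for the transfer, so I'll flip the tool half a turn.

>>> {"name": "move_arm", "arguments": {"plan": [0,0,-1.57,0,0,0,0.5,0,0,-1.57,0,0,0,0.5,0,0,-1.57,0,0,0,0.5,0,0,-1.57,0,0,0,0.5,0,0,-1.57,0,0,0,0.5,0,0,-1.57,0,0,0,0.5,0,0,-1.57,0,0,0,0.5,0,0,-1.57,0,0,0,0.5,0,0,-1.57,0,0,0,0.5,0,0,-1.57,0,0,0,0.5], "grip_force": 20}}

```text
t: 12.1
ee_pos: [447.1, 234.8, 122.3]
tool_rot: [0.432, 3.108, -0.01]
contact_force: [0.0, -0.1, -0.3]
finger_gap: 42.7
```

>>> {"name": "move_arm", "arguments": {"plan": [0,0,-1.55,0,0.2,0,0.5,0,0,-1.55,0,0.2,0,0.5,0,0,-1.55,0,0.2,0,0.5,0,0,-1.55,0,0.2,0,0.5,0,0,-1.55,0,0.2,0,0.5,0,0,-1.55,0,0.2,0,0.5,0,0,-1.55,0,0.2,0,0.5,0,0,-1.55,0,0.2,0,0.5,0,0,-1.55,0,0.2,0,0.5,0,0,-1.55,0,0.2,0,0.5], "grip_force": 20}}

```text
t: 13.35
ee_pos: [446.6, 236.6, 122.1]
tool_rot: [-2.484, -1.92, 0.012]
contact_force: [1.2, -0.8, -0.3]
finger_gap: 42.8
```

Run:
```python
from h import *
st()
eyes.read_camera("top")
c=eyes.read_camera("wrist");cv2.imwrite("pics/w6.png",c["img"]);print(np.round(c["position"]))
for n in ["tablet_handle"]:
    for q in eyes.landmark_of(n,"wrist")[:2]: print(n,round(q["p"],2),np.round(q["at"]),world(c,q["at"]).round(1),plane(c,q["at"],18).round(1))
b=c["img"].astype(int);z=c["z_map"]
red=(b[...,2]>110)&(b[...,1]<50)&(b[...,0]<50);P=cloud(c,red);P=P[(P[:,2]>15)&(P[:,2]<30)]
u=np.array([.9675,-.253]);print("top edge along u rel (448.4,236):",np.percentile((P[:,:2]-[448.4,236])@u,[.5,1,3]))
st()
```

```text
t 13.35 tcp [446.6 236.6 122.1] F [ 1.2 -0.8 -0.3] gap 42.8 
 [[0.252, 0.968, -0.007], [0.968, -0.252, -0.003], [-0.005, -0.006, -1.0]] q [-0.88  0.39  0.41  2.02 -0.21  0.78 -0.6 ]
[466. 309. 264.]
tablet_handle 0.77 [283. 209.] [[447.6 239.4  20.3]] [[447.5 238.7  18. ]]
tablet_handle 0.56 [429. 205.] [[551.6 219.   31.5]] [[556.6 213.7  18. ]]
top edge along u rel (448.4,236): [44.27091859 44.78097046 47.23669411]
t 13.5 tcp [446.9 236.7 122.2] F [-0.3  0.3 -0.4] gap 42.7 
 [[0.252, 0.968, -0.007], [0.968, -0.252, -0.003], [-0.005, -0.006, -1.0]] q [-0.88  0.39  0.41  2.02 -0.21  0.79 -0.6 ]
```

>>> {"name": "move_arm", "arguments": {"plan": [0,0,0,0.15,-0.1,-4,0.5,0,0,0,0.15,-0.1,-8,0.5,0,0,0,0.15,-0.1,-10.5,0.5,0,0,0,0.15,-0.1,-11.3,0.5,0,0,0,0.15,-0.1,-11.7,0.5,0,0,0,0.15,-0.1,-11.7,0.5,0,0,0,0.15,-0.1,-11.7,1,0,0,0,0.15,-0.1,-11.7,1,0,0,0,0.15,-0.1,-11.7,1,0,0,0,0.15,-0.1,-11.7,1], "grip_force": 20}}

```text
t: 14.75
ee_pos: [448.4, 236.2, 6.0]
tool_rot: [-2.483, -1.921, 0.01]
contact_force: [-1.6, 0.8, 6.8]
finger_gap: 12.9
```

Run:
```python
from h import *
s=st()
# bar path: pivot about front edge (195,-14) from bar to theta 90, then about rear edge to 1.90
u=np.array([.9675,-.253,0]);Z=np.array([0,0,1.])
def bar(th):
    ex=np.cos(th)*u-np.sin(th)*Z; ez=np.sin(th)*u+np.cos(th)*Z
    if th<=np.pi/2: E=195*u; return E-195*ex+14*ez-14*Z
    E=(195+22)*u; return E-195*ex-8*ez-14*Z
for th in np.r_[np.linspace(.14,1.4,10),np.linspace(1.45,1.9,10)]: print(round(th,2),(bar(th)/10).round(2))
```

```text
t 14.75 tcp [448.4 236.2   6. ] F [-1.6  0.8  6.8] gap 12.9 
 [[0.251, 0.968, -0.007], [0.968, -0.251, -0.002], [-0.004, -0.006, -1.0]] q [-0.79  0.59  0.31  2.06 -0.34  0.55 -0.49]
0.14 [ 0.37 -0.1   2.71]
0.28 [ 1.11 -0.29  5.33]
0.42 [ 2.19 -0.57  7.83]
0.56 [ 3.6  -0.94 10.14]
0.7 [ 5.31 -1.39 12.23]
0.84 [ 7.28 -1.9  14.05]
0.98 [ 9.48 -2.48 15.57]
1.12 [11.87 -3.1  16.76]
1.26 [14.39 -3.76 17.59]
1.4 [16.99 -4.44 18.05]
1.45 [17.94 -4.69 18.13]
1.5 [18.88 -4.94 18.15]
1.55 [19.83 -5.19 18.12]
1.6 [20.77 -5.43 18.12]
1.65 [21.72 -5.68 18.1 ]
1.7 [22.66 -5.93 18.04]
1.75 [23.6  -6.17 17.93]
1.8 [24.53 -6.41 17.77]
1.85 [25.45 -6.66 17.57]
1.9 [26.36 -6.89 17.31]
```

The bar is gripped at 12.9 mm. Next I'll tip the tablet up about its bottom edge with a light grip, so the bar turns between the pads.

>>> {"name": "move_arm", "arguments": {"plan": [0,0,0,0.17,-0.04,1.36,1,0,0,0,0.37,-0.1,2.71,1,0,0,0,0.7,-0.18,4.03,1,0,0,0,1.11,-0.29,5.33,1,0,0,0,1.62,-0.42,6.6,1,0,0,0,2.19,-0.57,7.83,1,0,0,0,2.87,-0.75,9,1,0,0,0,3.6,-0.94,10.14,1,0,0,0,4.43,-1.16,11.2,1,0,0,0,5.31,-1.39,12.23,1], "grip_force": 20}}

```text
t: 16.0
ee_pos: [501.9, 222.3, 129.0]
tool_rot: [-2.483, -1.92, 0.011]
contact_force: [-2.0, 0.9, 0.3]
finger_gap: 13.1
```

Run:
```python
from h import *
st()
c=eyes.read_camera("scene");cv2.imwrite("pics/s7.png",cv2.resize(c["img"][40:290,180:460],None,fx=2,fy=2))
for n in ["tablet_bottom","tablet_handle","kickstand_foot"]:
    for q in eyes.landmark_of(n,"scene")[:1]: print(n,round(q["p"],2),np.round(q["at"]),world(c,q["at"]).round(1))
st()
```

```text
t 16.0 tcp [501.9 222.3 129. ] F [-2.   0.9  0.3] gap 13.1 
 [[0.251, 0.968, -0.007], [0.968, -0.251, -0.002], [-0.004, -0.006, -1.0]] q [-0.79  0.45  0.41  1.91 -0.24  0.84 -0.51]
tablet_bottom 0.9 [340. 181.] [[656.6 192.8  16.2]]
tablet_handle 0.68 [307. 124.] [[512.5 210.1 152.7]]
kickstand_foot 0.62 [347. 175.] [[661.3 221.3  18.3]]
t 16.2 tcp [502.4 222.2 128.5] F [ 0.3  0.8 -2.1] gap 13.3 
 [[0.252, 0.968, -0.005], [0.968, -0.252, -0.002], [-0.003, -0.005, -1.0]] q [-0.79  0.45  0.41  1.91 -0.24  0.84 -0.51]
```

View pics/s7.png

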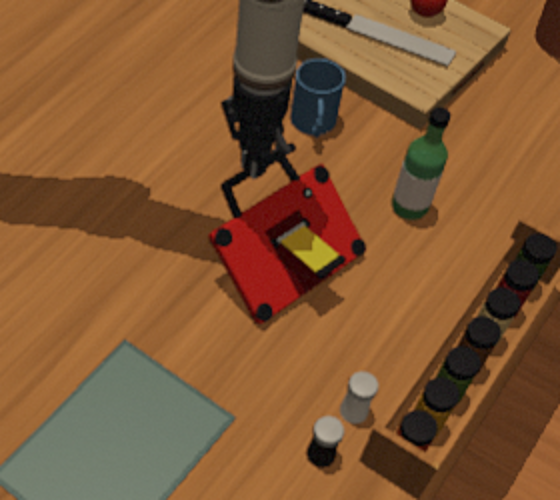

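The tablet is tilting about its bottom edge, held at the handle (crop 235,195), with the kickstand open. I'll continue the arc.

>>> {"name": "move_arm", "arguments": {"plan": [0,0,0,0.96,-0.25,0.95,1,0,0,0,1.97,-0.51,1.82,1,0,0,0,3.05,-0.8,2.62,1,0,0,0,4.17,-1.09,3.34,1,0,0,0,5.35,-1.4,3.98,1,0,0,0,6.56,-1.71,4.53,1,0,0,0,7.81,-2.04,5,1,0,0,0,9.08,-2.37,5.36,1,0,0,0,10.37,-2.71,5.63,1,0,0,0,11.68,-3.05,5.82,1], "grip_force": 20}}

```text
t: 17.45
ee_pos: [621.4, 191.5, 188.6]
tool_rot: [-2.485, -1.921, 0.003]
contact_force: [-1.9, 1.4, 4.6]
finger_gap: 12.9
```

```bash
cat >> h.py <<'E'
def plan_tab(cam="scene",save=None):
    "pose of screen/back plane from red back face"
    c=eyes.read_camera(cam)
    o=eyes.outline_of("tablet",cam)[0]["region"]
    b=c["img"].astype(int);red=(b[...,2]>60)&(b[...,1]<b[...,2]*.4)&(b[...,0]<b[...,2]*.4)&o
    P=cloud(c,cv2.erode(red.astype(np.uint8),np.ones((3,3)))>0)
    m=np.median(P,0)
    for _ in range(8):
        k=np.abs((P-m)@(n if _ else np.array([0,0,1.])))<(6 if _ else 1e9)
        m=P[k].mean(0);n=np.linalg.svd(P[k]-m,full_matrices=False)[2][2]
    n*=np.sign(n[0]) or 1
    print(cam,"red",len(P),k.sum(),"c",m.round(),"zaxis",n.round(3),"yaw",np.arctan2(n[1],n[0]).round(3),"theta",np.arctan2(np.hypot(n[0],n[1]),n[2]).round(3))
    if save: cv2.imwrite(save,c["img"])
    return c
E
python3 - <<'E'
from h import *
st()
c=plan_tab("scene","pics/s8.png")
for n in ["tablet_bottom","tablet_handle","kickstand_foot"]:
    for q in eyes.landmark_of(n,"scene")[:1]: print(n,round(q["p"],2),np.round(q["at"]),world(c,q["at"]).round(1))
st()
E
```

```text
t 17.45 tcp [621.4 191.5 188.6] F [-1.9  1.4  4.6] gap 12.9 
 [[0.252, 0.968, -0.002], [0.968, -0.252, -0.001], [-0.001, -0.002, -1.0]] q [-0.65  0.54  0.43  1.61 -0.25  1.05 -0.4 ]Traceback (most recent call last):
  File "<stdin>", line 3, in <module>
  File "h.py", line 24, in plan_tab
    o=eyes.outline_of("tablet",cam)[0]["region"]
      ~~~~~~~~~~~~~~~~~~~~~~~~~~~~~^^^
IndexError: list index out of range
```

>>> {"name": "move_arm", "arguments": {"plan": [0,0,0,0.8,-0.22,0.15,1,0,0,0,1.7,-0.45,0.15,1,0,0,0,2.6,-0.68,0.15,1,0,0,0,3.5,-0.92,0.15,1,0,0,0,4.4,-1.16,0.12,1,0,0,0,5.3,-1.4,0.08,1,0,0,0,6.3,-1.65,-0.04,1,0,0,0,7.2,-1.88,-0.2,1,0,0,0,8.1,-2.12,-0.4,1,0,0,0,8.1,-2.12,-0.4,1], "grip_force": 20}}

```text
t: 18.8
ee_pos: [705.5, 169.3, 185.5]
tool_rot: [2.485, 1.917, 0.003]
contact_force: [0.5, -1.8, 5.8]
finger_gap: 13.1
```

Run:
```python
from h import *
st()
c=eyes.read_camera("scene");cv2.imwrite("pics/s8.png",cv2.resize(c["img"][60:300,240:440],None,fx=2.4,fy=2.4))
for n in ["tablet","tablet_bottom","tablet_handle","kickstand_foot"]:
    o=eyes.outline_of(n,"scene"); l=eyes.landmark_of(n,"scene")
    print(n,[(round(q["p"],2),np.round(q["at"]),q["region"].sum()) for q in o[:1]],[(round(q["p"],2),np.round(q["at"]),world(c,q["at"]).round()) for q in l[:1]])
st()
```

```text
t 18.8 tcp [705.5 169.3 185.5] F [ 0.5 -1.8  5.8] gap 13.1 
 [[0.254, 0.967, 0.003], [0.967, -0.254, -0.001], [-0.0, 0.003, -1.0]] q [-0.54  0.67  0.43  1.4  -0.29  1.13 -0.33]
tablet [(0.94, array([351., 184.]), np.int64(1492))] [(0.67, array([343., 177.]), array([[690., 118., 148.]]))]
tablet_bottom [(0.71, array([351., 185.]), np.int64(1442))] [(0.88, array([343., 191.]), array([[676., 181.,  -3.]]))]
tablet_handle [(0.85, array([350., 182.]), np.int64(1532))] [(0.65, array([360., 160.]), array([[709., 157., 196.]]))]
kickstand_foot [(0.87, array([356., 195.]), np.int64(411))] [(0.84, array([360., 204.]), array([[745., 158.,  16.]]))]
t 19.25 tcp [704.9 169.5 185.6] F [-0.1 -2.5  5.6] gap 12.6 
 [[0.253, 0.967, 0.002], [0.967, -0.253, -0.001], [-0.0, 0.003, -1.0]] q [-0.54  0.67  0.43  1.4  -0.29  1.13 -0.33]
```

View pics/s8.png

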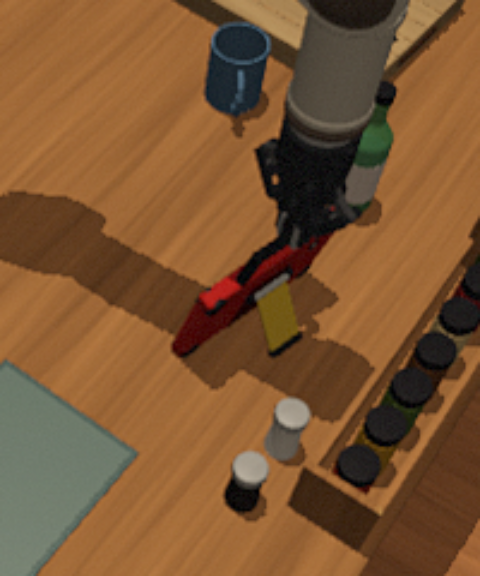

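The tablet stands on its bottom edge (crop 180,350), leaning back at about 1.86 rad, with the foot just above the counter at (285,345). I'll lean it the last bit onto the foot with the light grip, then grip hard and lift.

>>> {"name": "move_arm", "arguments": {"plan": [0,0,0,0.2,-0.05,-0.05,1,0,0,0,0.4,-0.1,-0.1,1,0,0,0,0.6,-0.15,-0.2,1,0,0,0,0.8,-0.2,-0.3,1,0,0,0,0.9,-0.23,-0.35,1,0,0,0,0.9,-0.23,-0.35,1,0,0,0,0.9,-0.23,-0.35,1,0,0,0,0.9,-0.23,-0.35,1,0,0,0,0.9,-0.23,-0.35,1,0,0,0,0.9,-0.23,-0.35,1], "grip_force": 20}}

```text
t: 20.5
ee_pos: [715.1, 166.8, 183.2]
tool_rot: [2.484, 1.917, 0.005]
contact_force: [0.3, -2.2, 6.9]
finger_gap: 12.8
```

Run:
```python
from h import *
st()
c=plan_tab("scene")
for n in ["tablet_bottom","tablet_handle","kickstand_foot","tablet_hinge"]:
    l=eyes.landmark_of(n,"scene")
    print(n,[(round(q["p"],2),np.round(q["at"]),world(c,q["at"]).round()) for q in l[:1]])
```

```text
t 20.5 tcp [715.1 166.8 183.2] F [ 0.3 -2.2  6.9] gap 12.8 
 [[0.254, 0.967, 0.005], [0.967, -0.254, -0.001], [0.0, 0.005, -1.0]] q [-0.53  0.69  0.42  1.38 -0.29  1.13 -0.32]
scene red 216 174 c [677.  91. 114.] zaxis [ 0.925 -0.327 -0.192] yaw -0.34 theta 1.764
tablet_bottom [(0.92, array([344., 192.]), array([[682., 177.,   0.]]))]
tablet_handle [(0.75, array([363., 162.]), array([[719., 154., 200.]]))]
kickstand_foot [(0.91, array([361., 207.]), array([[750., 163.,   1.]]))]
tablet_hinge [(0.85, array([353., 177.]), array([[700., 163., 108.]]))]
```

>>> {"name": "move_arm", "arguments": {"plan": [0,0,0,0,0,0,1,0,0,0,0,0,0,1,0,0,0,0,0,0,1,0,0,0,0,0,0,1,0,0,0,0,0,0.5,1,0,0,0,0,0,1.5,1,0,0,0,0,0,3,1,0,0,0,0,0,4.5,1,0,0,0,0,0,6,1,0,0,0,0,0,6,1], "grip_force": 70}}

```text
t: 22.05
ee_pos: [716.4, 166.9, 245.8]
tool_rot: [2.483, 1.916, 0.011]
contact_force: [-0.0, 0.7, -4.6]
finger_gap: 10.8
```

Run:
```python
from h import *
st()
c=plan_tab("scene")
for n in ["tablet_bottom","tablet_handle","kickstand_foot","tablet_hinge"]:
    l=eyes.landmark_of(n,"scene")
    print(n,[(round(q["p"],2),np.round(q["at"]),world(c,q["at"]).round()) for q in l[:1]])
st()
```

```text
t 22.05 tcp [716.4 166.9 245.8] F [-0.   0.7 -4.6] gap 10.8 
 [[0.254, 0.967, 0.009], [0.967, -0.254, 0.0], [0.002, 0.009, -1.0]] q [-0.54  0.64  0.44  1.32 -0.27  1.24 -0.34]
scene red 418 350 c [692. 119. 169.] zaxis [ 0.947 -0.281 -0.155] yaw -0.289 theta 1.726
tablet_bottom [(0.62, array([350., 182.]), array([[678., 219.,   2.]]))]
tablet_handle [(0.63, array([369., 147.]), array([[724., 151., 265.]]))]
kickstand_foot [(0.56, array([366., 195.]), array([[754., 155.,  78.]]))]
tablet_hinge [(0.62, array([357., 168.]), array([[702., 169., 145.]]))]
t 22.35 tcp [714.6 166.7 242.2] F [ 0.1 -0.2 -4.2] gap 11.5 
 [[0.254, 0.967, 0.003], [0.967, -0.254, -0.001], [-0.0, 0.004, -1.0]] q [-0.54  0.64  0.44  1.32 -0.27  1.24 -0.34]
```

Lifted and held. I'll carry it over the mat, turning +0.223 rad to square it.

>>> {"name": "move_arm", "arguments": {"plan": [0,0,0.01,-1.5,-1,0,1,0,0,0.03,-3.5,-4,0,1,0,0,0.06,-5.5,-8,0,1,0,0,0.09,-7,-12.5,0,1,0,0,0.12,-8.5,-17,0,1,0,0,0.15,-9.5,-21.5,0,1,0,0,0.18,-10.5,-26,0,1,0,0,0.2,-11.2,-30,0,1,0,0,0.215,-11.6,-33.5,0,1,0,0,0.223,-11.76,-35.64,0,1], "grip_force": 70}}

```text
t: 23.6
ee_pos: [596.0, -192.7, 242.2]
tool_rot: [2.259, 2.178, 0.002]
contact_force: [-0.4, -0.1, -5.6]
finger_gap: 10.8
```

Run:
```python
from h import *
st()
eyes.read_camera("top");eyes.read_camera("top");eyes.read_camera("top")
for cam in ["scene","top"]:
    c=plan_tab(cam)
    if cam=="scene": cv2.imwrite("pics/s9.png",cv2.resize(c["img"][110:370,130:370],None,fx=2.3,fy=2.3))
    for n in ["tablet_bottom","tablet_handle","kickstand_foot","tablet_hinge","mat_front"]:
        l=eyes.landmark_of(n,cam)
        print(n,[(round(q["p"],2),np.round(q["at"]),world(c,q["at"]).round()) for q in l[:1]])
st()
```

```text
t 23.6 tcp [ 596.  -192.7  242.2] F [-0.4 -0.1 -5.6] gap 10.8 
 [[0.036, 0.999, 0.004], [0.999, -0.036, -0.002], [-0.002, 0.004, -1.0]] q [-0.09  0.44  0.49  1.63 -0.23  1.12  0.42]
scene red 367 296 c [ 583. -237.  173.] zaxis [ 0.986 -0.047 -0.159] yaw -0.048 theta 1.731
tablet_bottom [(0.83, array([234., 253.]), array([[ 597., -216.,  133.]]))]
tablet_handle [(0.59, array([237., 223.]), array([[ 609., -203.,  273.]]))]
kickstand_foot [(0.75, array([253., 266.]), array([[ 635., -193.,   71.]]))]
tablet_hinge [(0.73, array([236., 238.]), array([[ 586., -190.,  155.]]))]
mat_front [(0.83, array([211., 243.]), array([[ 482., -187.,    3.]]))]
top red 217 155 c [ 578. -113.  197.] zaxis [ 0.944 -0.072 -0.323] yaw -0.076 theta 1.9
tablet_bottom [(0.94, array([354., 225.]), array([[ 502., -100.,  682.]]))]
tablet_handle [(0.8, array([365., 200.]), array([[ 545., -121.,  662.]]))]
kickstand_foot [(0.36, array([356., 199.]), array([[ 631., -184.,   81.]]))]
tablet_hinge [(0.86, array([358., 211.]), array([[ 526., -110.,  665.]]))]
mat_front [(0.2, array([422., 185.]), array([[ 572., -216.,  653.]]))]
t 24.45 tcp [ 597.  -189.6  242.2] F [ 1.  -0.5 -4.9] gap 10.8 
 [[0.033, 0.999, 0.004], [0.999, -0.033, -0.001], [-0.0, 0.004, -1.0]] q [-0.1   0.44  0.49  1.63 -0.23  1.12  0.42]
```

View pics/s9.png

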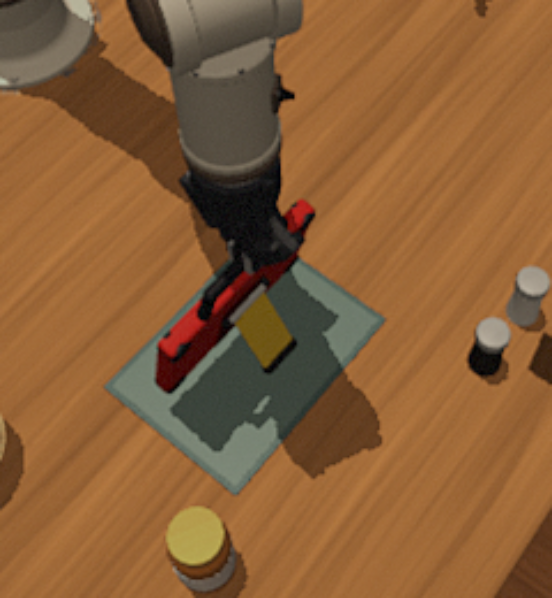

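The tablet hangs over the mat, parallel to it, with the foot at crop (265,365) and the screen towards the robot. Now to lower it gently.

>>> {"name": "move_arm", "arguments": {"plan": [0,0,0,0,0,-1,1,0,0,0,0,0,-2.2,1,0,0,0,0,0,-3.3,1,0,0,0,0,0,-4.2,1,0,0,0,0,0,-4.7,1,0,0,0,0,0,-5,1,0,0,0,0,0,-5.1,1,0,0,0,0,0,-5.2,1,0,0,0,0,0,-5.25,1,0,0,0,0,0,-5.25,1], "grip_force": 70}}

```text
t: 25.7
ee_pos: [597.1, -189.6, 189.8]
tool_rot: [2.256, 2.182, 0.004]
contact_force: [-0.0, 0.5, -3.7]
finger_gap: 10.9
```

Run:
```python
from h import *
eyes.read_camera("top")
s=st();print(s["torque"].round(3))
c=eyes.read_camera("scene")
for n in ["tablet_bottom","kickstand_foot","tablet_hinge"]:
        l=eyes.landmark_of(n,"scene")
        print(n,[(round(q["p"],2),np.round(q["at"]),world(c,q["at"]).round()) for q in l[:1]])
```

```text
t 25.75 tcp [ 597.1 -189.6  189.8] F [ 0.1  1.2 -5.7] gap 10.7 
 [[0.033, 0.999, 0.004], [0.999, -0.033, -0.001], [-0.0, 0.004, -1.0]] q [-0.08  0.5   0.47  1.68 -0.26  1.02  0.44]
[-0.022 -0.057  0.026]
tablet_bottom [(0.97, array([235., 263.]), array([[ 571., -192.,   -0.]]))]
kickstand_foot [(0.73, array([254., 274.]), array([[ 633., -189.,    4.]]))]
tablet_hinge [(0.64, array([236., 249.]), array([[ 589., -196.,  113.]]))]
```

>>> {"name": "move_arm", "arguments": {"plan": [0,0,0,0,0,-0.05,1,0,0,0,0,0,-0.1,1,0,0,0,0,0,-0.15,1,0,0,0,0,0,-0.2,1,0,0,0,0,0,-0.25,1,0,0,0,0,0,-0.3,1,0,0,0,0,0,-0.3,1,0,0,0,0,0,-0.3,1,0,0,0,0,0,-0.3,1,0,0,0,0,0,-0.3,1], "grip_force": 70}}

```text
t: 27.2
ee_pos: [598.3, -189.6, 187.9]
tool_rot: [2.254, 2.181, 0.007]
contact_force: [0.4, 1.4, 5.4]
finger_gap: 10.9
```

>>> {"name": "move_arm", "arguments": {"plan": [0,0,0,0,0,0,1,0,0,0,0,0,0,1,0,0,0,0,0,0,1,0,0,0,0,0,0,1,0,0,0,0,0,0,1,0,0,0,0,0,0,1,0,0,0,0,0,0,1,0,0,0,0,0,0,1,0,0,0,0,0,0,1,0,0,0,0,0,0,1], "grip_force": 20}}

```text
t: 28.45
ee_pos: [598.3, -189.6, 187.9]
tool_rot: [2.254, 2.181, 0.007]
contact_force: [0.9, 1.4, 2.6]
finger_gap: 11.2
```

Run:
```python
from h import *
s=st();print(s["torque"].round(3))
c=eyes.read_camera("scene");cv2.imwrite("pics/s10.png",cv2.resize(c["img"][190:320,170:330],None,fx=4,fy=4))
for n in ["tablet_bottom","kickstand_foot","tablet_hinge"]:
        l=eyes.landmark_of(n,"scene")
        print(n,[(round(q["p"],2),np.round(q["at"]),world(c,q["at"]).round()) for q in l[:1]])
w=eyes.read_camera("wrist")
b=c["img"].astype(int);m=(b[...,2]>60)&(b[...,1]>.65*b[...,2])&(b[...,0]<.3*b[...,2])
y=cloud(c,m);k=(abs(y[:,0]-605)<50)&(abs(y[:,1]+190)<40)&(y[:,2]<130)&(y[:,2]>5);y=y[k];print(len(y))
if len(y)>20: 
    mm=y.mean(0);n=np.linalg.svd(y-mm)[2][2];n*=np.sign(n[0]);print("leg normal",n.round(3),"leg tilt from vertical",np.arctan2(-n[2],n[0]).round(3),mm.round())
```

```text
t 28.45 tcp [ 598.3 -189.6  187.9] F [0.9 1.4 2.6] gap 11.2 
 [[0.033, 0.999, 0.007], [0.999, -0.033, -0.001], [-0.001, 0.007, -1.0]] q [-0.08  0.5   0.47  1.68 -0.26  1.02  0.44]
[ 0.273 -0.178 -0.005]
tablet_bottom [(0.61, array([236., 260.]), array([[ 939., -525., 1078.]]))]
kickstand_foot [(0.95, array([256., 275.]), array([[ 637., -187.,    3.]]))]
tablet_hinge [(0.92, array([238., 251.]), array([[ 586., -190.,   90.]]))]
357
leg normal [ 0.873 -0.018  0.487] leg tilt from vertical -0.508 [ 612. -192.   55.]
```

View pics/s10.png

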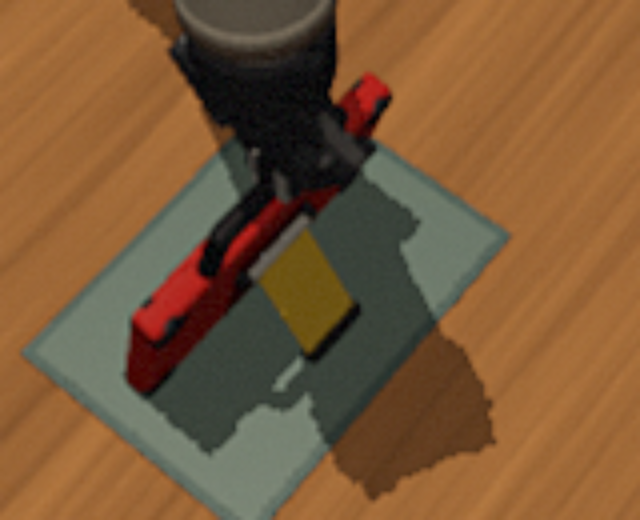

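The foot seems slightly above the mat (leg tilt 0.51 against 0.42 expected). I'll lean it further back with the light grip.

>>> {"name": "move_arm", "arguments": {"plan": [0,0,0,0.1,0,0,1,0,0,0,0.2,-0.01,-0.02,1,0,0,0,0.3,-0.01,-0.04,1,0,0,0,0.4,-0.01,-0.07,1,0,0,0,0.5,-0.02,-0.1,1,0,0,0,0.6,-0.02,-0.12,1,0,0,0,0.7,-0.02,-0.15,1,0,0,0,0.8,-0.03,-0.18,1,0,0,0,0.8,-0.03,-0.18,1,0,0,0,0.8,-0.03,-0.18,1], "grip_force": 20}}

```text
t: 29.95
ee_pos: [606.4, -189.8, 186.2]
tool_rot: [2.254, 2.181, 0.007]
contact_force: [0.1, 1.3, 4.7]
finger_gap: 11.3
```

```bash
cat >> h.py <<'E'
def legs():
    s=st();print("torque",s["torque"].round(3))
    c=eyes.read_camera("scene")
    for n in ["tablet_bottom","kickstand_foot","tablet_hinge"]:
        l=eyes.landmark_of(n,"scene")
        print(n,[(round(q["p"],2),np.round(q["at"]),world(c,q["at"]).round()) for q in l[:1]])
    b=c["img"].astype(int);m=(b[...,2]>60)&(b[...,1]>.65*b[...,2])&(b[...,0]<.3*b[...,2])
    y=cloud(c,m);k=(abs(y[:,0]-610)<60)&(abs(y[:,1]+190)<40)&(y[:,2]<130)&(y[:,2]>5);y=y[k]
    mm=y.mean(0);n=np.linalg.svd(y-mm)[2][2];n*=np.sign(n[0]);print(len(y),"leg normal",n.round(3),"leg tilt",np.arctan2(n[2],n[0]).round(3),"yaw",np.arctan2(n[1],n[0]).round(3),mm.round())
    return c
E
python3 -c "
from h import *
legs()"
```

```text
t 29.95 tcp [ 606.4 -189.8  186.2] F [0.1 1.3 4.7] gap 11.3 
 [[0.033, 0.999, 0.007], [0.999, -0.033, -0.001], [-0.0, 0.007, -1.0]] q [-0.08  0.52  0.47  1.66 -0.27  1.02  0.44]
torque [ 0.362  0.358 -0.017]
tablet_bottom [(0.75, array([235., 260.]), array([[ 597., -216.,   90.]]))]
kickstand_foot [(0.97, array([253., 274.]), array([[ 636., -194.,   19.]]))]
tablet_hinge [(0.74, array([239., 250.]), array([[ 590., -190.,   97.]]))]
340 leg normal [ 0.893 -0.037  0.449] leg tilt 0.467 yaw -0.041 [ 615. -192.   53.]
```

>>> {"name": "move_arm", "arguments": {"plan": [0,0,0,0.1,0,-0.02,1,0,0,0,0.2,-0.01,-0.05,1,0,0,0,0.3,-0.01,-0.08,1,0,0,0,0.4,-0.01,-0.11,1,0,0,0,0.5,-0.02,-0.14,1,0,0,0,0.6,-0.02,-0.17,1,0,0,0,0.7,-0.02,-0.2,1,0,0,0,0.8,-0.03,-0.22,1,0,0,0,0.8,-0.03,-0.22,1,0,0,0,0.8,-0.03,-0.22,1], "grip_force": 20}}

```text
t: 31.4
ee_pos: [614.1, -190.1, 184.2]
tool_rot: [2.254, 2.181, 0.006]
contact_force: [-0.5, 2.3, 6.3]
finger_gap: 11.3
```

```bash
python3 -c "
from h import *
legs()"
```

```text
t 31.4 tcp [ 614.1 -190.1  184.2] F [-0.5  2.3  6.3] gap 11.3 
 [[0.033, 0.999, 0.006], [0.999, -0.033, -0.001], [-0.0, 0.006, -1.0]] q [-0.08  0.53  0.47  1.64 -0.27  1.02  0.44]
torque [ 0.429  0.874 -0.01 ]
tablet_bottom [(0.87, array([235., 264.]), array([[ 573., -195.,    2.]]))]
kickstand_foot [(0.85, array([255., 276.]), array([[ 636., -189.,    1.]]))]
tablet_hinge [(0.81, array([240., 251.]), array([[ 597., -195.,  107.]]))]
326 leg normal [ 0.912 -0.025  0.409] leg tilt 0.421 yaw -0.027 [ 617. -192.   51.]
```

Leg tilt is now 0.42, the standing value. I'll open the fingers and lift away.

>>> {"name": "move_arm", "arguments": {"plan": [0,0,0,0,0,0,0.7,0,0,0,0,0,0,0.6,0,0,0,0,0,0,0.4,0,0,0,0,0,0,0.4,0,0,0,0,0,0,0.4,0,0,0,0,0,2,0.4,0,0,0,0,0,5,0.4,0,0,0,0,0,9,0.4,0,0,0,0,0,13,0.4,0,0,0,0,0,15,0.4], "grip_force": 20}}

```text
t: 32.85
ee_pos: [615.1, -190.9, 339.0]
tool_rot: [2.252, 2.177, 0.011]
contact_force: [-0.3, 0.2, -0.4]
finger_gap: 51.2
```

>>> {"name": "move_arm", "arguments": {"plan": [0,0,0,-4,4,2,0.4,0,0,0,-9,10,3,0.4,0,0,0,-14,16,3,0.4,0,0,0,-16,22,3,0.4,0,0,0,-16,28,3,0.4,0,0,0,-16,30,3,0.4,0,0,0,-16,30,3,0.4,0,0,0,-16,30,3,0.4,0,0,0,-16,30,3,0.4,0,0,0,-16,30,3,0.4]}}

```text
t: 34.1
ee_pos: [455.3, 107.8, 369.2]
tool_rot: [2.254, 2.175, 0.011]
contact_force: [-0.6, -0.8, -0.4]
finger_gap: 50.9
```

Run:
```python
from h import *
c=legs();plan_tab("scene")
t=plan_tab("top")
a=cv2.resize(c["img"][170:330,150:340],None,fx=3,fy=3);b=cv2.resize(t["img"][150:290,280:430],None,fx=3,fy=3)
H=max(a.shape[0],b.shape[0]);p=lambda i:cv2.copyMakeBorder(i,0,H-i.shape[0],0,0,0)
im=np.hstack([p(a),p(b)]);cv2.imwrite("pics/f11.png",cv2.resize(im,(798,int(H*798/im.shape[1]))))
# handle bar + top edge of the tablet in top camera, mat corners
print([ (n,[(round(q["p"],2),np.round(q["at"]),world(t,q["at"]).round()) for q in eyes.landmark_of(n,"top")[:1]]) for n in ["tablet_handle","kickstand_foot","tablet_bottom","mat","salt"]])
```

```text
t 34.1 tcp [455.3 107.8 369.2] F [-0.6 -0.8 -0.4] gap 50.9 
 [[0.036, 0.999, 0.012], [0.999, -0.036, -0.002], [-0.001, 0.012, -1.0]] q [-0.58  0.01  0.29  1.83  0.    1.29 -0.33]
torque [-0.003 -0.014 -0.014]
tablet_bottom [(0.79, array([236., 262.]), array([[ 601., -216.,   89.]]))]
kickstand_foot [(0.97, array([256., 275.]), array([[ 638., -186.,    3.]]))]
tablet_hinge [(0.71, array([241., 257.]), array([[ 602., -197.,   87.]]))]
319 leg normal [ 0.919 -0.036  0.392] leg tilt 0.403 yaw -0.039 [ 618. -192.   50.]
scene red 192 173 c [ 596. -238.  135.] zaxis [ 0.95  -0.033 -0.311] yaw -0.035 theta 1.887
top red 744 553 c [ 586. -181.  128.] zaxis [ 0.935 -0.035 -0.352] yaw -0.037 theta 1.931
[('tablet_handle', [(0.65, array([363., 196.]), array([[ 622., -188.,  197.]]))]), ('kickstand_foot', [(0.44, array([355., 202.]), array([[ 630., -190.,   25.]]))]), ('tablet_bottom', [(0.86, array([353., 228.]), array([[ 554., -183.,   48.]]))]), ('mat', [(0.91, array([354., 220.]), array([[ 573., -178.,   95.]]))]), ('salt', [(0.46, array([268., 141.]), array([[788.,  61.,  81.]]))])]
```

View pics/f11.png

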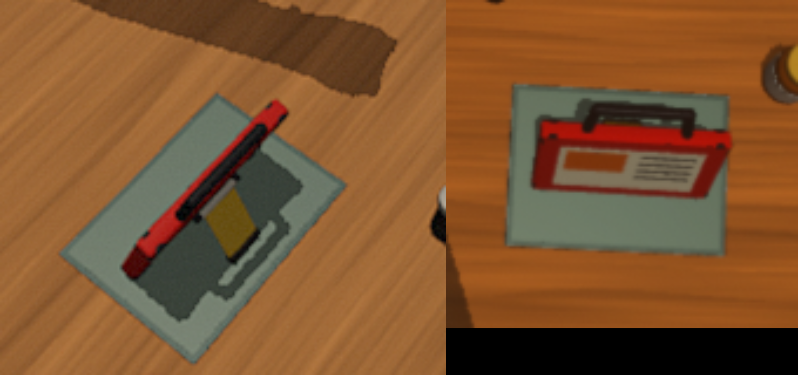

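The tablet stands free, square on the mat (tablet yaw −0.036, mat about −0.033). Its screen faces the robot, and the bottom edge and foot are both well inside the mat.

```bash
python3 -c "
from h import *
legs(); print(order.sign_off())"
```

```text
t 34.75 tcp [455.1 109.1 369. ] F [ 0.3 -0.5  1.3] gap 51.5 
 [[0.033, 0.999, 0.012], [0.999, -0.033, -0.002], [-0.001, 0.012, -1.0]] q [-0.58  0.01  0.29  1.83  0.    1.29 -0.33]
torque [-0.014 -0.004 -0.019]
tablet_bottom [(0.92, array([238., 263.]), array([[ 605., -213.,   79.]]))]
kickstand_foot [(0.8, array([253., 276.]), array([[ 636., -198.,   13.]]))]
tablet_hinge [(0.59, array([240., 252.]), array([[ 611., -208.,  140.]]))]
319 leg normal [ 0.921 -0.039  0.388] leg tilt 0.399 yaw -0.043 [ 619. -192.   50.]
the job is handed in; nothing more can be done
None
```

The tablet is standing on the mat, leaning back on its open kickstand with the screen facing the robot, and the job is handed in at about 35 s.

I gripped the kickstand's foot and swung it open. I then tipped the tablet up by its handle until it stood on its bottom edge on the counter. From there I gripped it hard, carried it to the mat, lowered it, leaned it onto the foot and let go.

**Last checks, with the arm clear:**
- **Square with the mat:** the tablet's yaw is about −0.036 rad, against about −0.033 for the mat.
- **Lean back:** about 0.32 rad from one camera and 0.36 from the other, against 0.33 expected.
- **On the mat:** the foot is at x ≈ 637 and the mat ends at about 675. The bottom edge and foot both show on the mat in the pictures. After release, though, the network's bottom-edge points came out too high (48–89 mm), so they do not confirm it.
- **Kickstand:** I measured 0.736 rad after pushing it to its stop at 0.75. That is within measuring error, and the tablet's weight holds it towards the stop.
- **Steadiness:** the readings hardly changed between letting go and handing in.
- **Other things:** I kept clear of them and saw no contact, but I did not measure their positions again.

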